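Show a thread spool's bottom end to the stock scanner

ROBOT

A 7-joint arm with a two-finger parallel gripper is mounted at the origin on the work surface. World frame = base frame: x ahead of the robot, y to its left, z up, the work surface at z = 0. Lengths are in mm, angles in degrees, forces in N, time in s.
With the tool pointing down it reaches from about 400 to 875 mm from the base axis. Payload 6.5 kg.
Tool frame: the origin (TCP) lies between the finger pads; the fingertips stand 8 mm ahead of it and the grasp point (between the pads) lies 11 mm behind it; z points along the fingers, y is the line along which they close (so a half turn about z gives the same grasp; the last joint's range is limited). The gripper opens to 85 mm and grips with 20 to 120 N. Pads are 22 mm wide; open, the fingers measure 114 mm over their backs; the gripper's body (76 mm by 85 mm) begins 54 mm behind the grasp point. The pads swing forward as they close: fully open they stand 13 mm farther back than shut.
Start: joints at [-76.1, 30.733, -0.252, 88.115, 0.149, 61.152, -4.079], TCP at [197.54, 619.248, 239.29] pointing down, gripper open.
Joint ranges: [-154.64, 154.64], [-21.42, 123.67], [-72.66, 72.17], [13.99, 137.28], [-74.86, 254.86], [10.95, 109.41], [-158.01, 158.01]. Speed limits (degrees/s): [136.94, 136.94, 180, 180, 180, 180, 180].

INTERFACE

Orientations are given as [roll, pitch, yaw] about the fixed x, y, z axes, in that order (R = Rz(yaw) Ry(pitch) Rx(roll)).
In Python, from workcell import get_state, grab_frame, camera_info, close_job gives the robot as it stands.
- The arm moves only by the shell command python3 -m jog 'ROWS'. ROWS is JSON, a list of rows, each an object of numbers: "wx", "wy", "wz": the turn, a rotation vector about the tool's x, y, z normalised to -1 to 1, where 1 is 4 degrees; "tx", "ty", "tz": the shift along the tool's x, y, z normalised to -1 to 1, where 1 is 300 mm; "claw": the opening, from 0 (shut) to 1 (fully open). In form: [{"wx": .., "wy": .., "wz": .., "tx": .., "ty": .., "tz": .., "claw": ..}, ...]. A call has 1 to 12 rows; each row shifts and turns the commanded pose from where the row before left it, along the tool's axes as they then stand; what a row does not reach is not made up. A row lasts 1/8 s, in which the tool goes at most 62.5 mm and 10.7 degrees, less where a joint would pass 70% of its speed; a pose out of reach is approached as far as the arm can. A call with a number of a shift or a turn outside -1 to 1 is refused whole. A call with a gripper value outside its range is refused whole. The fingers move at their own pace and stop on an object; the grip force is fixed at half the most. Time passes only in rows, so rows that do not move let the fingers close. It gives the time, the measured TCP pose, the force, the opening and the grip force at its end, in the units of the state.
- get_state(): the state, without advancing time (a new reading comes with each control period).
- grab_frame(name): name is "scene" or "top"; returns the picture (480x640x3 uint8, red, green, blue); there is no depth.
- camera_info(name): a dict with "fx", "fy", "cx", "cy" (pixels), "cam_to_world" (4x4, takes a point from camera to world coordinates). Camera axes: x right, y down, z forward; pixel columns grow to the right and rows downward; lengths in mm; the calibration is good to about 2 mm. A picture is of the moment at which its call begins. camera_info takes no time and is no camera call.
- close_job(): hands the job in; it is judged then, once.
The state is a dict: "t": time; "joints": joint angles; "joint_vel": joint speeds; "tau": joint torques, N m; "ee_pos": TCP position; "eef_rot": TCP orientation; "contact_force": force on the tool from outside, world axes, zero at the start; "wrist_torque": the same for the moment, N m; "width": finger opening in mm; "gripper_force": force on a finger pad.
Only numpy, scipy, OpenCV 4.12 (cv2) and the standard library are available. Lean on these libraries where they do the work, as an engineer would, in place of code of your own. Each camera call takes 0.05 s, during which the arm holds its last target. There are 200 camera calls.

TASK

Book out the tallest of the three thread spools on the pin stand: lift it straight up until it is clear of its pin, then turn it to lie level and hold it up in the air with its bottom end squarely facing the scanner's window, level with the window and centred on it, about 10 cm away. Finish while still holding it there, still and carried by the gripper alone; the spool must not touch the table on the way, the scanner must not be knocked, and the other spools stay on their pins and everything else on the table stays where it is.

Things in the scene. Friction and masses are not known exactly. Their poses are not given: they have to be found in the camera images.
- stand: fixed thread stand: board 110 mm (its x) by 340 mm (its y), 20 mm thick, with three upright steel pins, 9 mm diameter, in a row along its y at y = -120, 0, +120 mm, x = 0, ending 85 mm above the table. Each carries one spool, in any order. Origin: centre of the board's underside, on the table.
- tall_spool: the tallest spool on the stand: a rigid straight cylinder of undyed thread, 45 mm diameter, from 10 to 120 mm above the bottom end of its 27 mm cardboard tube; 130 mm tall in all, 80-150 g. 17 mm bore right through, the pin inside it (4 mm play). Origin: centre of its bottom end, 20 mm above the table at the start; z axis along the bore, bottom to top. It starts upright.
- tall_spool_base (a point): centre of the tall spool's bottom end (the same point as its origin), the end to be shown to the scanner
- scanner: fixed hands-free scanner: black foot 110 mm diameter, post, grey head 60 x 76 x 66 mm, its middle 205 mm above the table (top 238 mm). The dark window with a round lens is on the face that looks level along the scanner's -x axis, to the robot's side. Origin: on the table straight below the window, 34 mm in front of the post's foot centre; x axis from the window into the head, z up.
- scanner_window (a point): middle of the scanner's window, 205 mm straight above the scanner's origin; axes as the scanner's
- cone: neighbour on the stand: a tapered cone of the same thread, 60 mm in diameter at the bottom, 40 mm at the top, 95 mm tall; stays on its pin. Origin: centre of its bottom end
- short_spool: neighbour on the stand: a short spool with wooden flanges, 50 mm in diameter, 66 mm tall; stays on its pin. Origin: centre of its bottom end
- pincushion: bystander: dome-shaped blue pincushion, 72 mm across, 42 mm high; origin at its underside's centre
- weight: bystander: steel pattern weight with a small knob, 60 mm across, 40 mm high; origin at its underside's centre
- chalk: bystander: flat white tailor's chalk block, 50 x 35 x 10 mm; origin at its underside's centre
- navy_reel: bystander: small blue reel standing on end, 42 mm across, 50 mm high (not on the stand); origin at its underside's centre
- tape_case: bystander: round white tape-measure case, 54 mm across, 18 mm high; origin at its underside's centre
- bobbin_tray: bystander: grey divided bobbin tray, 100 x 140 x 30 mm; origin at its underside's centre
- screwdriver: bystander: small screwdriver lying on the table, 160 mm long; origin near its middle
Mind the look-alikes: they are no part of the job. Leave any yellow look-alike of the tall_spool alone.

How it is judged (in metres and radians):
On the way:
1. the tall spool is lifted clear above its pin, gripped and still upright (within 20 degrees) (z of tall_spool in the frame of stand above 0.087 m and angle between tall_spool's own z axis and vertical below 0.35 rad and contact force between tall_spool and the fingers above 1 N), for 0.1 s.
At the end, for the whole second after the job is handed in: The tall spool is held still by the gripper alone; its bottom end is 40 to 180 mm in front of the scanner's window, within 50 mm sideways and 50 mm in height of its middle, and its axis is within 17 degrees of the window's level line of sight, bottom end towards the window (x of tall_spool_base in the frame of scanner_window between -0.18 and -0.04 m and y of tall_spool_base in the frame of scanner_window between -0.05 and 0.05 m and z of tall_spool_base in the frame of scanner_window between -0.05 and 0.05 m and angle between the z axis of tall_spool and the x axis of scanner, either way round below 0.3 rad and z of scanner_window in the frame of tall_spool below -0.03 m and height (world z) of tall_spool above 0.14 m and contact force between tall_spool and the fingers above 1 N and linear speed of tall_spool below 0.03 m/s and angular speed of tall_spool below 0.2 rad/s and contact force between tall_spool and stand below 0.3 N and contact force between tall_spool and scanner below 0.3 N and contact force between tall_spool and cone below 0.3 N and contact force between tall_spool and short_spool below 0.3 N and contact force between tall_spool and pincushion below 0.3 N and contact force between tall_spool and weight below 0.3 N and contact force between tall_spool and chalk below 0.3 N and contact force between tall_spool and navy_reel below 0.3 N and contact force between tall_spool and tape_case below 0.3 N and contact force between tall_spool and bobbin_tray below 0.3 N and contact force between tall_spool and screwdriver below 0.3 N); the arm keeps its last pose, push and grip.
It fails at once if another spool on the stand is moved more than 25 mm (distance of any of cone, short_spool from where it was at the start of the episode above 0.025 m).
It fails at once if a bystander on the table is moved more than 25 mm (distance of any of pincushion, weight, chalk, navy_reel, tape_case, bobbin_tray, screwdriver from where it was at the start of the episode above 0.025 m).
It fails at once if the scanner is struck or pushed (over 5 N) (contact force between scanner and the arm above 5 N or contact force between scanner and the fingers above 5 N or contact force between scanner and tall_spool above 5 N).
It fails at once if the tall spool is dropped, laid down or stood on the table (its bottom end below 50 mm while tipped over 25 degrees, or below 10 mm) (height (world z) of tall_spool below 0.01 m or (height (world z) of tall_spool below 0.05 m and angle between tall_spool's own z axis and vertical above 0.44 rad)).
It also fails if it takes over 38 s, if anything falls off the work surface, if the arm or the gripper's body presses on something with over 40 N, if the wrist force passes 120 N, or if a joint passes its speed limit or range.

## Working session

There is one attempt and no reset: what is moved stays moved. The work goes in short steps, Python scripts to look and compute and a shell command to move; the robot and the scene stay as the last step left them, time stands still between calls to the robot, and variables do not carry over. Pictures are saved under pics/ and viewed, at most 10 in all, crops included, and the job is handed in when it is done.

```bash
mkdir -p pics; python3 - <<'E'
from workcell import *
import cv2
for n in("scene","top"):
    cv2.imwrite(f"pics/{n}0.png",grab_frame(n)[:,:,::-1]); print(camera_info(n))
print(get_state())
E
```

```text
{'fx': 441.090664917868, 'fy': 441.090664917868, 'cx': 321.463343656933, 'cy': 238.10036603646347, 'cam_to_world': array([[-4.13545312e-01,  6.45691443e-01, -6.41921207e-01,
         1.10890106e+03],
       [ 9.10410626e-01,  3.02174592e-01, -2.82565050e-01,
         3.09580836e+02],
       [ 1.15224440e-02, -7.01265340e-01, -7.12807237e-01,
         7.62811167e+02],
       [ 0.00000000e+00,  0.00000000e+00,  0.00000000e+00,
         1.00000000e+00]])}
{'fx': 501.29358129165615, 'fy': 501.29358129165615, 'cx': 322.0616982385157, 'cy': 248.97754245261282, 'cam_to_world': array([[ 2.61359592e-02, -9.95980346e-01,  8.56741606e-02,
         4.70711964e+02],
       [-9.99341858e-01, -2.81881394e-02, -2.28315609e-02,
         6.45362782e+01],
       [ 2.51547811e-02, -8.50210501e-02, -9.96061573e-01,
         1.11243872e+03],
       [ 0.00000000e+00,  0.00000000e+00,  0.00000000e+00,
         1.00000000e+00]])}
{'t': 0.1, 'joints': array([-76.09965763,  30.77324418,  -0.2544409 ,  88.1648639 ,
         0.15060754,  61.14972012,  -4.07896578]), 'joint_vel': array([-0.04456575, -0.17390819,  0.06296315, -0.16022392, -0.03612809,
        0.03704933, -0.02715447]), 'tau': array([ 2.86814080e-03, -5.84560132e+01,  1.05218790e+00, -2.59772676e+01,
        1.26715316e-02,  4.65107878e-03,  2.36831431e-05]), 'ee_pos': array([197.40277043, 618.73087486, 238.50084083]), 'eef_rot': array([-1.79912839e+02,  7.84098616e-03,  1.62312185e+02]), 'contact_force': array([-0.362851  , -0.09847303,  0.36040443]), 'wrist_torque': array([0.01128873, 0.01903154, 0.01103663]), 'gripper_force': 0.0, 'width': 85.34405236282862}
```

View pics/scene0.png

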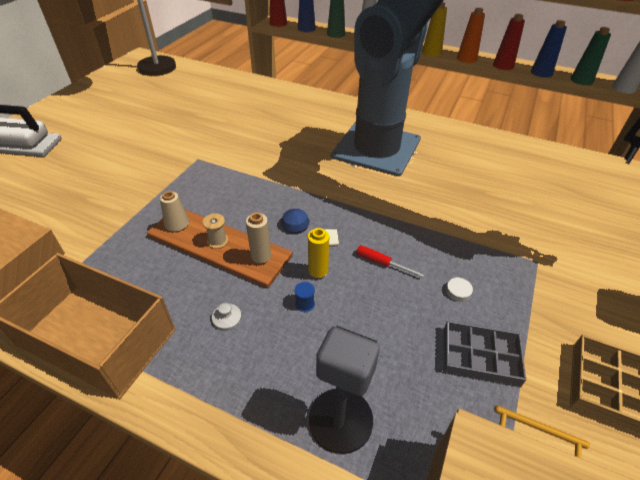

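View pics/top0.png

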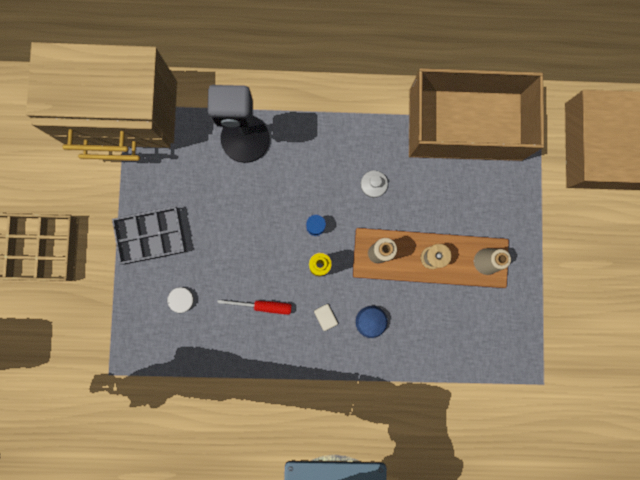

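The stand is right of centre in the top picture. The tall spool is at about (385,250) with the short spool (437,256) and the cone (500,259) beyond it. The yellow look-alike is at (320,264), and the scanner head at (230,105) has its foot at (245,140). I'll enlarge these for measuring.

```bash
python3 - <<'E'
import cv2,numpy as np
t=cv2.imread("pics/top0.png");s=cv2.imread("pics/scene0.png")
r=lambda i,x,y,w,h,k:cv2.resize(i[y:y+h,x:x+w],None,fx=k,fy=k,interpolation=cv2.INTER_CUBIC)
a=np.hstack([r(t,195,75,100,100,3.0),r(t,345,215,166,100,3.0)])[:, :800]
b=np.hstack([r(s,295,315,100,100,3),r(s,140,185,160,100,3)])
h=np.zeros((600,800,3),np.uint8);h[:300,:a.shape[1]]=a;h[300:,:b.shape[1]]=b
cv2.imwrite("pics/crop1.png",h)
E
```

```text
(no output)
```

View pics/crop1.png

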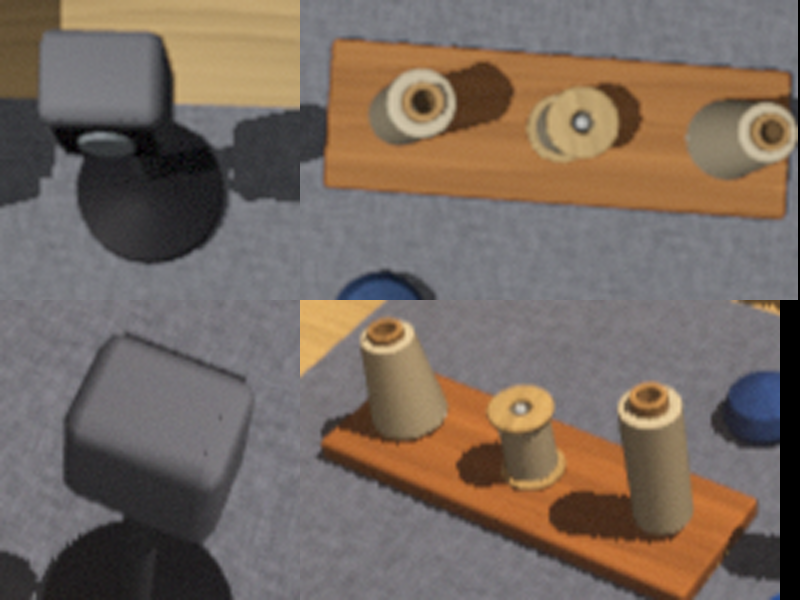

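```bash
cat > h.py <<'E'
import numpy as np
from workcell import *
def ray(n,u,v,z):
    c=camera_info(n);T=c['cam_to_world'];d=T[:3,:3]@[(u-c['cx'])/c['fx'],(v-c['cy'])/c['fy'],1]
    p=T[:3,3];return (p+d*(z-p[2])/d[2])[:2]
A=lambda X,Y,z:ray("top",345+(X-300)/3,215+Y/3,z)
B=lambda X,Y,z:ray("top",195+X/3,75+Y/3,z)
C=lambda X,Y,z:ray("scene",295+X/3,315+(Y-300)/3,z)
D=lambda X,Y,z:ray("scene",140+(X-300)/3,185+(Y-300)/3,z)
E
python3 - <<'E'
from h import *
np.set_printoptions(precision=1,suppress=True)
c=[A(*p,20) for p in((333,40),(792,72),(785,217),(327,187))];print("board",*c,np.mean(c,0))
f=c[0]+c[3]-c[1]-c[2];print("yaw of +y line",np.degrees(np.arctan2(f[1],f[0])))
m=np.mean(c,0);print("pin",m+120*f/np.linalg.norm(f))
print("tall top",A(424,101,150),D(650,397,150))
h=[B(*p,238) for p in((42,32),(157,32),(170,122),(40,122))];print("head",*h,np.mean(h,0))
print("foot",B(152,190,5))
h=[C(*p,238) for p in((123,335),(250,378),(208,478),(68,425))];print("head sc",*h,np.mean(h,0))
print("foot sc",ray("scene",341,419,5))
for n,u,v in(("yellow",320,264),):print(n,ray("top",u,v,130))
print("navy",ray("top",316,225,50),"weight",ray("top",375,183,30),"pc",ray("top",371,322,20))
E
```

```text
board [612.3 -33.9] [ 598.5 -373.5] [ 491.7 -367.7] [504.6 -31.8] [ 551.8 -201.7]
yaw of +y line 87.7357078966046
pin [556.5 -81.8]
tall top [557.6 -81.8] [559.  -77.6]
head [833.6 254.6] [836.1 186.3] [781.2 176.4] [778.5 253.3] [807.4 217.7]
foot [811.1 217.7]
head sc [785.4 191.6] [782.2 252.8] [836.  252.6] [838.3 187.8] [810.5 221.2]
foot sc [809.2 219.9]
yellow [525.5  45.3]
navy [613.1  54.5] weight [712.6 -72.8] pc [409.  -70.7]
```

```bash
python3 -m jog '[{"tx":-0.1,"ty":-0.1,"tz":-0.05,"claw":1},{"tx":-0.1,"ty":-0.1,"tz":-0.05,"claw":1},{"tx":-0.1,"ty":-0.1,"tz":-0.05,"claw":1},{"tx":-0.1,"ty":-0.1,"tz":-0.05,"claw":1},{"tx":-0.1,"ty":-0.1,"claw":1},{"tx":-0.1,"ty":-0.1,"claw":1},{"tx":-0.1,"ty":-0.1,"claw":1},{"tx":-0.1,"ty":-0.1,"claw":1},{"tx":-0.1,"ty":-0.1,"claw":1}]'; python3 -c "
from workcell import *;print(get_state()['joints'])"
```

```text
[-76.09965763  30.77324418  -0.2544409   88.1648639    0.15060754
  61.14972012  -4.07896578]$[0]: bad value
```

```bash
python3 -m jog '[{"wx":0,"wy":0,"wz":-0.3,"tx":-0.1,"ty":-0.1,"tz":-0.1,"claw":1}]'; python3 -m jog '[{"wx":0,"wy":0,"wz":0,"tx":-0.1,"ty":-0.1,"tz":-0.1,"claw":1.0}]'
```

```text
t: 0.22
ee_pos: [213.8, 581.5, 266.4]
eef_rot: [-179.7, -0.1, 163.8]
contact_force: [1.2, -0.4, -0.3]
width: 85.5
gripper_force: 0.0
t: 0.35
ee_pos: [237.3, 543.0, 299.1]
eef_rot: [-179.9, -0.0, 163.6]
contact_force: [0.9, 0.6, 1.7]
width: 85.3
gripper_force: 0.0
```

```bash
python3 -m jog '[{"wx":0,"wy":0,"wz":0,"tx":-0.12,"ty":-0.13,"tz":0,"claw":1},{"wx":0,"wy":0,"wz":0,"tx":-0.12,"ty":-0.13,"tz":0,"claw":1},{"wx":0,"wy":0,"wz":0,"tx":-0.12,"ty":-0.13,"tz":0,"claw":1},{"wx":0,"wy":0,"wz":0,"tx":-0.12,"ty":-0.13,"tz":0,"claw":1},{"wx":0,"wy":0,"wz":0,"tx":-0.12,"ty":-0.13,"tz":0,"claw":1},{"wx":0,"wy":0,"wz":0,"tx":-0.12,"ty":-0.13,"tz":0,"claw":1},{"wx":0,"wy":0,"wz":0,"tx":-0.12,"ty":-0.13,"tz":0,"claw":1},{"wx":0,"wy":0,"wz":0,"tx":-0.12,"ty":-0.13,"tz":0,"claw":1},{"wx":0,"wy":0,"wz":0,"tx":-0.12,"ty":-0.13,"tz":0,"claw":1},{"wx":0,"wy":0,"wz":0,"tx":-0.12,"ty":-0.13,"tz":0,"claw":1},{"wx":0,"wy":0,"wz":0,"tx":-0.12,"ty":-0.13,"tz":0,"claw":1}]'; python3 -c "
from workcell import *;print(get_state()['joints'])"
```

```text
t: 1.72
ee_pos: [495.5, 19.0, 299.2]
eef_rot: [180.0, -0.0, 163.5]
contact_force: [1.1, 0.6, 0.4]
width: 85.1
gripper_force: 0.0
[-26.37119303  11.94439201  22.13200377 108.10045786  -5.12983349
  60.91844067  71.3484344 ]
```

```bash
python3 -m jog '[{"wx":0,"wy":0,"wz":-0.93,"tx":-0.05,"ty":-0.06,"tz":0,"claw":1},{"wx":0,"wy":0,"wz":-0.93,"tx":-0.05,"ty":-0.06,"tz":0,"claw":1},{"wx":0,"wy":0,"wz":-0.93,"tx":-0.05,"ty":-0.06,"tz":0,"claw":1},{"wx":0,"wy":0,"wz":-0.93,"tx":-0.05,"ty":-0.06,"tz":0,"claw":1},{"wx":0,"wy":0,"wz":-0.93,"tx":-0.05,"ty":-0.06,"tz":0,"claw":1},{"wx":0,"wy":1,"wz":0,"tx":0,"ty":0,"tz":0,"claw":1},{"wx":0,"wy":1,"wz":0,"tx":0,"ty":0,"tz":0,"claw":1},{"wx":0,"wy":1,"wz":0,"tx":0,"ty":0,"tz":0,"claw":1},{"wx":0,"wy":1,"wz":0,"tx":0,"ty":0,"tz":0,"claw":1},{"wx":0,"wy":1,"wz":0,"tx":0,"ty":0,"tz":0,"claw":1}]'; python3 -c "
from workcell import *;print(get_state()['joints'])"
```

```text
t: 2.98
ee_pos: [554.7, -79.6, 299.0]
eef_rot: [180.0, -20.2, -177.9]
contact_force: [0.0, 0.3, -0.5]
width: 85.5
gripper_force: 0.0
[-11.97410672  32.23568238  22.42668969  83.07909351  -7.83505797
  86.79027898 103.27654074]
```

```bash
python3 -m jog '[{"wx":0,"wy":0,"wz":0,"tx":-0.023,"ty":0,"tz":0.076,"claw":1},{"wx":0,"wy":0,"wz":0,"tx":-0.023,"ty":0,"tz":0.076,"claw":1},{"wx":0,"wy":0,"wz":0,"tx":-0.023,"ty":0,"tz":0.076,"claw":1},{"wx":0,"wy":0,"wz":0,"tx":-0.023,"ty":0,"tz":0.076,"claw":1},{"wx":0,"wy":1,"wz":0,"tx":0,"ty":0,"tz":0,"claw":1},{"wx":0,"wy":1,"wz":0,"tx":0,"ty":0,"tz":0,"claw":1},{"wx":0,"wy":1,"wz":0,"tx":0,"ty":0,"tz":0,"claw":1},{"wx":0,"wy":1,"wz":0,"tx":0,"ty":0,"tz":0,"claw":1},{"wx":0,"wy":1,"wz":0,"tx":0,"ty":0,"tz":0,"claw":1},{"wx":0,"wy":1,"wz":0,"tx":0,"ty":0,"tz":0,"claw":1},{"wx":0,"wy":1,"wz":0,"tx":0,"ty":0,"tz":0,"claw":1},{"wx":0,"wy":0.45,"wz":0,"tx":0,"ty":0,"tz":0,"claw":1}]'; python3 -c "
from workcell import *;print(get_state()['joints'])"
```

```text
t: 4.47
ee_pos: [549.4, -79.7, 202.9]
eef_rot: [-180.0, -50.0, -177.9]
contact_force: [-9.3, 3.4, 12.7]
width: 85.6
gripper_force: 0.0
[ -7.37895245  56.53793088  18.47393452  65.38141764  -6.2699156
 109.41668736 102.96310717]
```

```bash
python3 -m jog '[{"wx":0,"wy":-0.75,"wz":0,"tx":0,"ty":0,"tz":0,"claw":1},{"wx":0,"wy":-0.75,"wz":0,"tx":0,"ty":0,"tz":0,"claw":1}]'; python3 - <<'E'
from workcell import *;import cv2,numpy as np
print(get_state()['joints'],get_state()['contact_force'])
cv2.imwrite("pics/p2.png",np.hstack([cv2.resize(grab_frame("top")[60:420,180:540],(400,400)),cv2.resize(grab_frame("scene")[60:420,90:450],(400,400))])[:,:,::-1])
E
```

```text
t: 4.72
ee_pos: [549.6, -80.1, 203.8]
eef_rot: [-180.0, -43.7, -177.9]
contact_force: [1.3, -0.1, 0.6]
width: 85.1
gripper_force: 0.0
[ -7.85197232  52.30535686  18.52209461  70.05158733  -6.70279179
 102.82265251 102.76361591] [ 1.27336898 -0.09905675  0.62478657]
```

View pics/p2.png

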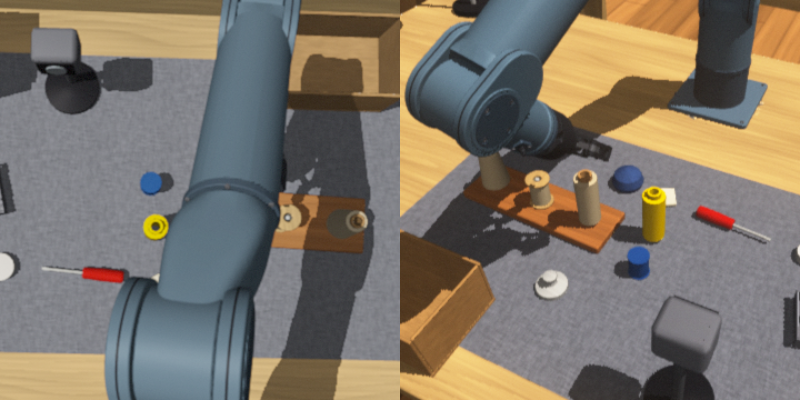

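```bash
python3 -m jog '[{"wx":0,"wy":0,"wz":0,"tx":-0.041,"ty":0,"tz":0.043,"claw":1},{"wx":0,"wy":0,"wz":0,"tx":-0.041,"ty":0,"tz":0.043,"claw":1},{"wx":0,"wy":0,"wz":0,"tx":-0.041,"ty":0,"tz":0.043,"claw":1},{"wx":0,"wy":0,"wz":0,"tx":-0.041,"ty":0,"tz":0.043,"claw":1},{"wx":0,"wy":0,"wz":0,"tx":-0.041,"ty":0,"tz":0.043,"claw":1},{"wx":0,"wy":0,"wz":0,"tx":-0.041,"ty":0,"tz":0.043,"claw":1},{"wx":0,"wy":0,"wz":0,"tx":0,"ty":0.003,"tz":0,"claw":1}]'; python3 - <<'E'
from workcell import *;import cv2,numpy as np
print(get_state()['joints'],get_state()['contact_force'])
cv2.imwrite("pics/p3.png",cv2.resize(grab_frame("scene")[150:330,130:370],(800,600))[:,:,::-1])
E
```

```text
t: 5.7
ee_pos: [548.3, -78.9, 95.7]
eef_rot: [180.0, -44.0, -177.9]
contact_force: [-0.2, 0.6, 0.9]
width: 86.0
gripper_force: 0.0
[ -7.37993144  59.8005502   17.31577304  71.17602541  -8.24035441
  94.56064473 102.34822389] [-0.18055018  0.56328217  0.9410229 ]
```

View pics/p3.png

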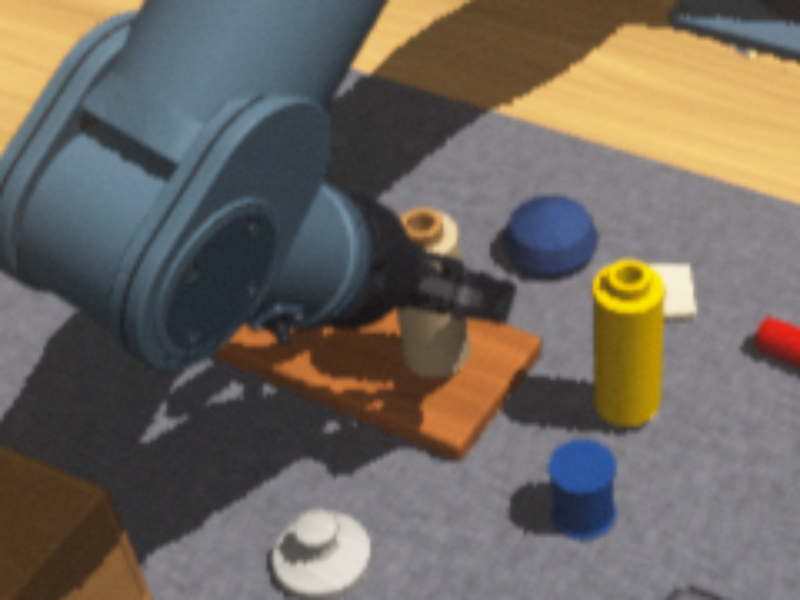

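The scene picture shows the fingers straddling the spool, whose top is at about (430,225). The yellow look-alike (630,340) and the weight (320,550) are clear. I'll add a little tilt, then grip.

```bash
python3 -m jog '[{"wx":0,"wy":0.75,"wz":0,"tx":0,"ty":0,"tz":0,"claw":1},{"wx":0,"wy":0.75,"wz":0,"tx":0,"ty":-0.005,"tz":0,"claw":1},{"wx":0,"wy":0,"wz":0,"tx":0,"ty":0,"tz":0,"claw":0},{"wx":0,"wy":0,"wz":0,"tx":0,"ty":0,"tz":0,"claw":0},{"wx":0,"wy":0,"wz":0,"tx":0,"ty":0,"tz":0,"claw":0},{"wx":0,"wy":0,"wz":0,"tx":0,"ty":0,"tz":0,"claw":0},{"wx":0,"wy":0,"wz":0,"tx":0,"ty":0,"tz":0,"claw":0},{"wx":0,"wy":0,"wz":0,"tx":0,"ty":0,"tz":0,"claw":0},{"wx":0,"wy":0,"wz":0,"tx":0,"ty":0,"tz":0,"claw":0},{"wx":0,"wy":0,"wz":0,"tx":0,"ty":0,"tz":0,"claw":0}]'; python3 -c "
from workcell import *;print(get_state()['joints'])"
```

```text
t: 7.0
ee_pos: [549.6, -80.4, 98.1]
eef_rot: [180.0, -49.8, -177.9]
contact_force: [1.8, 1.4, 5.8]
width: 43.2
gripper_force: 61.2
[ -6.81363822  63.75839258  17.38576024  65.80122682  -7.76518177
 101.68750282 102.37967693]
```

```bash
python3 -m jog '[{"wx":0,"wy":0,"wz":0,"tx":0.018,"ty":0,"tz":-0.015,"claw":0},{"wx":0,"wy":0,"wz":0,"tx":0.036,"ty":0,"tz":-0.03,"claw":0},{"wx":0,"wy":0,"wz":0,"tx":0.036,"ty":0,"tz":-0.03,"claw":0},{"wx":0,"wy":0,"wz":0,"tx":0.036,"ty":0,"tz":-0.03,"claw":0},{"wx":0,"wy":0,"wz":0,"tx":0.036,"ty":0,"tz":-0.03,"claw":0},{"wx":0,"wy":0,"wz":0,"tx":0.036,"ty":0,"tz":-0.03,"claw":0},{"wx":0,"wy":0,"wz":0,"tx":0.027,"ty":0,"tz":-0.0225,"claw":0},{"wx":0,"wy":0,"wz":0,"tx":0,"ty":0,"tz":0,"claw":0},{"wx":0,"wy":0,"wz":0,"tx":0,"ty":0,"tz":0,"claw":0}]'; python3 - <<'E'
from workcell import *;import cv2,numpy as np
print(get_state()['joints'],get_state()['contact_force'])
cv2.imwrite("pics/p4.png",cv2.resize(grab_frame("scene")[120:330,130:410],(800,600))[:,:,::-1])
E
```

```text
t: 8.12
ee_pos: [548.5, -80.5, 184.6]
eef_rot: [180.0, -49.8, -177.9]
contact_force: [-0.1, -0.1, -0.9]
width: 43.7
gripper_force: 61.0
[ -7.21371223  57.53004884  18.1889216   65.93220109  -6.45350054
 107.75592054 102.85460349] [-0.13576643 -0.09092805 -0.9110204 ]
```

View pics/p4.png

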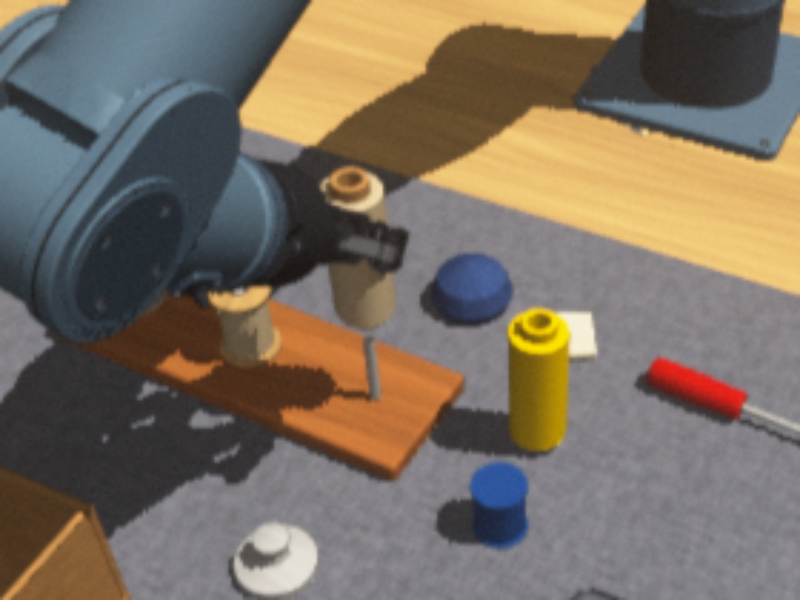

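The spool hangs upright in the gripper, with its bottom end at about (365,320) well above the bare pin tip at (370,340). Neighbours are in place. Next I turn it while rising.

```bash
python3 -m jog '[{"wx":0,"wy":-1,"wz":0,"tx":0.037,"ty":0,"tz":-0.033,"claw":0},{"wx":0,"wy":-1,"wz":0,"tx":0.035,"ty":0,"tz":-0.036,"claw":0},{"wx":0,"wy":-1,"wz":0,"tx":0.032,"ty":0,"tz":-0.038,"claw":0},{"wx":0,"wy":-1,"wz":0,"tx":0.03,"ty":0,"tz":-0.04,"claw":0},{"wx":0,"wy":-1,"wz":0,"tx":0.027,"ty":0,"tz":-0.042,"claw":0},{"wx":0,"wy":-1,"wz":0,"tx":0.024,"ty":0,"tz":-0.044,"claw":0},{"wx":0,"wy":-1,"wz":0,"tx":0,"ty":0,"tz":0,"claw":0},{"wx":0,"wy":-1,"wz":0,"tx":0,"ty":0,"tz":0,"claw":0},{"wx":0,"wy":-1,"wz":0,"tx":0,"ty":0,"tz":0,"claw":0},{"wx":0,"wy":-1,"wz":0,"tx":0,"ty":0,"tz":0,"claw":0},{"wx":0,"wy":-1,"wz":0,"tx":0,"ty":0,"tz":0,"claw":0},{"wx":0,"wy":-1,"wz":0,"tx":0,"ty":0,"tz":0,"claw":0}]'; python3 -c "
from workcell import *;print(get_state()['joints'],get_state()['gripper_force'])"
```

```text
t: 9.68
ee_pos: [550.2, -80.5, 274.5]
eef_rot: [-180.0, -1.8, -177.9]
contact_force: [-0.5, 0.2, -2.1]
width: 43.6
gripper_force: 61.2
[-11.27106813  20.91027454  19.17718689  99.96864562  -7.31020729
  62.13138932 102.4623082 ] 61.21820122003555
```

```bash
python3 -m jog '[{"wx":0,"wy":0,"wz":0,"tx":-0.01,"ty":0.06,"tz":0,"claw":0},{"wx":0,"wy":0,"wz":0,"tx":-0.025,"ty":0.12,"tz":0,"claw":0},{"wx":0,"wy":0,"wz":0,"tx":-0.025,"ty":0.12,"tz":0,"claw":0},{"wx":0,"wy":0,"wz":0,"tx":-0.025,"ty":0.12,"tz":0,"claw":0},{"wx":0,"wy":0,"wz":0,"tx":-0.025,"ty":0.12,"tz":0,"claw":0},{"wx":0,"wy":0,"wz":0,"tx":-0.025,"ty":0.12,"tz":0,"claw":0},{"wx":0,"wy":0,"wz":0,"tx":-0.025,"ty":0.12,"tz":0,"claw":0},{"wx":0,"wy":0,"wz":0,"tx":-0.025,"ty":0.12,"tz":0,"claw":0},{"wx":0,"wy":0,"wz":0,"tx":-0.01,"ty":0.07,"tz":0,"claw":0},{"wx":0,"wy":-1,"wz":0,"tx":0,"ty":0,"tz":0,"claw":0},{"wx":0,"wy":-1,"wz":0,"tx":0,"ty":0,"tz":0,"claw":0},{"wx":0,"wy":-1,"wz":0,"tx":0,"ty":0,"tz":0,"claw":0}]'; python3 -c "
from workcell import *;print(get_state()['joints'],get_state()['gripper_force'])"
```

```text
t: 11.18
ee_pos: [598.3, 212.5, 272.7]
eef_rot: [-180.0, 10.2, -177.9]
contact_force: [0.1, 1.0, -0.2]
width: 43.4
gripper_force: 61.2
[-37.4215775   22.47100588  15.32758378  98.2162632   -2.60318829
  50.52294749  69.89276131] 61.24900180846453
```

```bash
python3 -m jog '[{"wx":0,"wy":-1,"wz":0,"tx":0,"ty":0,"tz":0,"claw":0},{"wx":0,"wy":-1,"wz":0,"tx":0,"ty":0,"tz":0,"claw":0},{"wx":0,"wy":-1,"wz":0,"tx":0,"ty":0,"tz":0,"claw":0},{"wx":0,"wy":-1,"wz":0,"tx":0,"ty":0,"tz":0,"claw":0},{"wx":0,"wy":-1,"wz":0,"tx":0,"ty":0,"tz":0,"claw":0},{"wx":0,"wy":-1,"wz":0,"tx":0,"ty":0,"tz":0,"claw":0},{"wx":0,"wy":-1,"wz":0,"tx":0,"ty":0,"tz":0,"claw":0},{"wx":0,"wy":-0.5,"wz":0,"tx":0,"ty":0,"tz":0,"claw":0}]'; python3 -c "
from workcell import *;print(get_state()['joints'],get_state()['gripper_force'])"
```

```text
t: 12.18
ee_pos: [597.7, 212.4, 272.5]
eef_rot: [-179.9, 40.2, -177.8]
contact_force: [-0.1, -0.6, -1.3]
width: 44.0
gripper_force: 61.3
[-70.7606328   17.02634887  43.71623101 123.17889758  40.03939055
  11.25010226  22.85834241] 61.26807790249586
```

```bash
python3 -m jog '[{"wx":0,"wy":0,"wz":0,"tx":0.016,"ty":0,"tz":0.019,"claw":0},{"wx":0,"wy":0,"wz":0,"tx":0.016,"ty":0,"tz":0.019,"claw":0}]'; python3 -c "
from workcell import *;print(get_state()['joints'],get_state()['gripper_force'])"
```

```text
t: 12.42
ee_pos: [598.3, 212.9, 257.8]
eef_rot: [-179.9, 40.2, -177.8]
contact_force: [0.1, -0.9, -1.0]
width: 43.9
gripper_force: 61.3
[-64.34843516  17.48726978  36.10122555 123.55084148  53.79287297
  11.28979852   8.99792998] 61.25441785901785
```

```bash
python3 -m jog '[{"wx":0,"wy":0,"wz":0,"tx":0.016,"ty":0,"tz":0.019,"claw":0},{"wx":0,"wy":0,"wz":0,"tx":0.016,"ty":0,"tz":0.019,"claw":0},{"wx":0,"wy":0,"wz":0,"tx":0.016,"ty":0,"tz":0.019,"claw":0},{"wx":0,"wy":0,"wz":0,"tx":0.016,"ty":0,"tz":0.019,"claw":0}]'; python3 -c "
from workcell import *;print(get_state()['joints'],get_state()['gripper_force'])"
```

```text
t: 12.92
ee_pos: [598.9, 212.4, 228.1]
eef_rot: [-180.0, 40.2, -177.9]
contact_force: [-0.9, -0.9, -0.3]
width: 43.6
gripper_force: 61.3
[-56.15500516  19.70262858  26.67490801 124.46800365  77.04671074
  11.36869786 -14.80078716] 61.25431392341852
```

Joints still track; I'll finish the descent.

```bash
python3 -m jog '[{"wx":0,"wy":0,"wz":0,"tx":0.016,"ty":0,"tz":0.019,"claw":0},{"wx":0,"wy":0,"wz":0,"tx":0.016,"ty":0,"tz":0.019,"claw":0},{"wx":0,"wy":0,"wz":0,"tx":0.016,"ty":0,"tz":0.019,"claw":0},{"wx":0,"wy":0,"wz":0,"tx":0.016,"ty":0,"tz":0.019,"claw":0},{"wx":0,"wy":0,"wz":0,"tx":0,"ty":0,"tz":0,"claw":0},{"wx":0,"wy":0,"wz":0,"tx":0,"ty":0,"tz":0,"claw":0},{"wx":0,"wy":0,"wz":0,"tx":0,"ty":0,"tz":0,"claw":0},{"wx":0,"wy":0,"wz":0,"tx":0,"ty":0,"tz":0,"claw":0}]'; python3 - <<'E'
from workcell import *;import cv2,numpy as np
s=get_state();print(s['joints'],s['joint_vel'],s['gripper_force'])
cv2.imwrite("pics/p5.png",np.hstack([cv2.resize(grab_frame("top")[60:360,150:450],(400,400)),cv2.resize(grab_frame("scene")[120:440,180:500],(400,400))])[:,:,::-1])
E
```

```text
t: 13.92
ee_pos: [598.8, 212.6, 198.8]
eef_rot: [180.0, 40.2, -177.9]
contact_force: [-0.7, -0.1, -0.9]
width: 43.6
gripper_force: 61.2
[-52.27265768  22.71930075  22.28936671 125.33463883  97.51188241
  11.76242169 -36.09083965] [ 0.03292002  0.0192116  -0.14433434  0.11542481  0.20446291 -0.06372895
 -0.05917126] 61.24179493635893
```

View pics/p5.png

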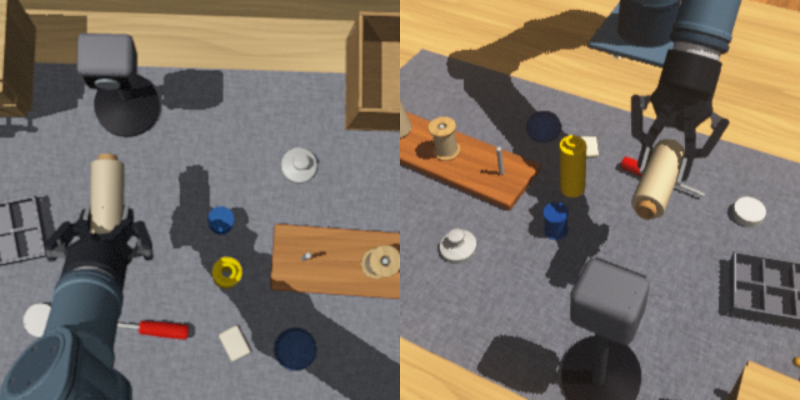

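```bash
python3 -c "
from h import *
print(ray('top',230.3,177,205),ray('scene',380,285.6,205))"
```

```text
[676.25654422 215.22712735] [664.18787215 217.97867677]
```

The top picture shows the spool lying level with its bottom end at (107,156), pointing at the scanner window. Measured, it is about 100 mm in front of the window and centred, with everything else in place.

```bash
python3 -c "
from workcell import *;print(close_job())"
```

```text
the job is handed in; nothing more can be done
None
```

I handed in the job with the gripper still holding the tall spool level, its bottom end facing the scanner window about 100 mm away and centred to within a few millimetres by the camera measurements; the hand-in returned no verdict.

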